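Draw the engine's dipstick and hold it level to read

ROBOT

A 6-joint arm with a two-finger parallel gripper is mounted at the origin on the work surface. World frame = base frame: x ahead of the robot, y to its left, z up, the work surface at z = 0. Lengths are in m, angles in degrees, forces in N, time in s.
With the tool pointing down it reaches from about 0.275 to 0.75 m from the base axis. Payload 10.2 kg.
Tool frame: the origin (TCP) lies between the finger pads, 19 mm behind the fingertips; this is the grasp point; z points along the fingers, y is the line along which they close (so a half turn about z gives the same grasp; the last joint's range is limited). The gripper opens to 85 mm and grips with 20 to 120 N. Pads are 22 mm wide; open, the fingers measure 114 mm over their backs; the gripper's body (76 mm by 85 mm) begins 54 mm behind the grasp point. The pads swing forward as they close: fully open they stand 13 mm farther back than shut.
Start: joints at [52.116, 17.928, 85.812, -0, 76.261, -12.8], TCP at [0.223, 0.475, 0.25] pointing down, gripper open.
Joint ranges: [-168.41, 168.41], [-55.51, 124.54], [10.69, 146.95], [-70.63, 250.63], [1, 178], [-165.06, 165.06]. Speed limits (degrees/s): [136.94, 136.94, 172.46, 180, 180, 180].

INTERFACE

Orientations are given as [roll, pitch, yaw] about the fixed x, y, z axes, in that order (R = Rz(yaw) Ry(pitch) Rx(roll)).
In Python, from rig import bot gives the robot as it stands.
- The arm moves only by the tool apply_moves, never from a script. Its argument "steps" is a list of rows, each an object of numbers: "x", "y", "z": the shift along the tool's x, y, z in m; "rx", "ry", "rz": the turn, a rotation vector about the tool's x, y, z in rad; "grip": the opening, from 0 (shut) to 1 (fully open). A call has 1 to 20 rows; each row is the pose to reach, as a shift and turn from the pose commanded when the call began, along the tool's axes at that moment; what a row does not reach only later rows make up. A row lasts 1/8 s, in which the tool goes at most 62.5 mm and 10.7 degrees, less where a joint would pass 70% of its speed; a pose out of reach is approached as far as the arm can. A call with a gripper value outside its range is refused whole. The fingers move at their own pace and stop on an object; "squeeze" is the grip in N (left out, the last holds). Time passes only in rows, so rows that repeat a pose let the fingers close. It gives the time, the measured TCP pose, the force, the opening and the grip force at its end, in the units of the state.
- bot.get_obs(): the state, without advancing time (a new reading comes with each control period).
- bot.grab_frame(name): name is "scene" or "side" or "wrist"; returns a dict with "img" (384x512x3 uint8, red, green, blue), "fx", "fy", "cx", "cy" (pixels), "cam_to_world" (4x4, takes a point from camera to world coordinates); the wrist camera has in their place "T_tool_cam" (4x4, takes a point from camera to tool coordinates, whose origin is the TCP and whose axes are the flange's). Camera axes: x right, y up, looking along -z (the intrinsics and any distortion apply to the point x, -y, -z); pixel columns grow to the right and rows downward; lengths in m; the calibration is good to about 2 mm. The wrist camera is an equidistant fisheye: a pixel r from the principal point sees the ray r / f radians off the axis. A picture is of the moment at which its call begins: read the wrist's pose just before it. There is no depth.
- bot.close_job(): hands the job in; it is judged then, once.
The state is a dict: "time_s": time; "qpos": joint angles; "qd": joint speeds; "joint_efforts": joint torques, N m; "position": TCP position; "tool_rot": TCP orientation; "force": force on the tool from outside, world axes, zero at the start; "torque": the same for the moment, N m; "width": finger opening in m; "finger_force": force on a finger pad.
Only numpy, scipy, OpenCV 4.12 (cv2) and the standard library are available. Lean on these libraries where they do the work, as an engineer would, in place of code of your own. Each camera call takes 0.05 s, during which the arm holds its last target. There are 200 camera calls.

TASK

Check the oil of the mower engine on the bench: take the dipstick gently by its flat grip, ease it straight out of the filler neck without straining its thin blade, then turn it level with the marked face up and hold it still at least 25 cm above the bench, clear of the engine and everything else, so that it can be read. Finish while still holding it like that by its grip, and leave the other things on the bench as they are.

Things in the scene. Friction and masses are not known exactly. Their poses are not given: they have to be found in the camera images.
- dipstick: Loose oil dipstick, 45 g. Its z runs from blade tip to grip; origin on the axis at the underside of its round cap (33 mm across, 7 thick), which rests on the mouth of the filler neck. x is square to the blade's marked face (+x side: two lines and hatching near the tip), which looks obliquely up in the neck. Read level, marked face up: z horizontal, +x straight up; heading is free.
- dipstick_grip (a point): Middle of the flat black plastic grip tab, 32 mm from the dipstick's origin along its z, some 200 mm above the bench. The tab spans 12 to 48 mm above the origin, is 32 mm wide along the dipstick's x and 10 mm thick along its y. Pinch it across y, level at the start: the gripper may come straight down. Moulded plastic that cracks under a hard grip: 20 to 50 N is plenty.
- dipstick_tip (a point): Lower end of the blade, 145 mm from the dipstick's origin along -z. The blade is thin steel, 8 mm wide (y), 2.6 mm thick (x). Right under the cap is a plug 19 mm across, 12 mm long.
- filler_neck: The engine's oil filler neck, a fixed steel tube 28 mm outside, 22 mm inside, leaning 45 degrees from upright away from the engine. Origin at the centre of its mouth, 175 mm above the bench; z runs out along the tube, the way the dipstick is drawn (145 mm until its tip is out; only its own weight holds it). Its axes and the dipstick's agree at the start.
- engine: Mower engine fixed on the bench on timber bearers. Origin at bench level under its round black blower housing (304 mm across, top 232 mm up, starter dome to 268). The neck stands out on its -x side, mouth at (-225, 0, 175) mm in its axes. Fuel tank on +y to 206 mm out, cap 238 up; cylinder and plug on -y to 235 out; air filter on +x to 205 out.
- oil_bottle: Bystander: a grey flat oil bottle, 62 x 105 x 220 mm, upright; origin under its middle.
- spray_can: Bystander: an aerosol can, 66 mm across, 200 mm high, upright; origin under its middle.
- glue_bottle: Bystander: a white glue bottle, 56 mm across, 150 mm high, upright; origin under its middle.
- funnel: Bystander: a black funnel standing on its rim, 112 mm across, 125 mm high; origin under its middle.
- spanner: Bystander: a steel spanner 170 mm long lying flat along its x axis; origin under its middle.
- screwdriver: Bystander: a screwdriver 200 mm long lying along its x axis; origin under its middle.
- spark_plug: Bystander: a new spark plug, 70 mm long, 21 mm across, lying along its x axis; origin under its middle.
- tape_measure: Bystander: a tape measure, 75 x 42 x 68 mm; origin under its middle.
Things that resemble listed ones, but are neither listed nor needed, are in the scene too. Of the things like the dipstick, leave any that is orange; of the rest the smaller one is meant.

How it is judged (in metres and radians):
On the way:
1. the dipstick, gripped, is drawn right out of the filler neck (z of dipstick_tip in the frame of filler_neck above 0.002 m and contact force between the fingers and dipstick above 1 N), for 0.1 s.
At the end, for the whole second after the job is handed in: The dipstick is held in the fingers by its grip (tool centre within 30 mm of the middle of the tab), its length within 10 degrees of level and its marked face within 15 degrees of straight up, cap and tip both at least 250 mm above the bench, touching neither engine nor neck, and still (angle between dipstick's own z axis and vertical between 1.396 and 1.745 rad and angle between dipstick's own x axis and vertical below 0.27 rad and height (world z) of each of dipstick, dipstick_tip above 0.25 m and distance between the grasp point and dipstick_grip below 0.03 m and contact force between the fingers and dipstick above 2 N and contact force between dipstick and engine below 0.2 N and linear speed of dipstick below 0.03 m/s and angular speed of dipstick below 0.2 rad/s); the arm keeps its last pose, push and grip.
It fails at once if the dipstick is forced against the engine or its neck (over 20 N), which would bend the blade (contact force between dipstick and engine above 20 N).
It fails at once if the plastic grip is squeezed too hard (over 150 N on the dipstick from the two fingers together) (contact force between the fingers and dipstick above 150 N).
It fails at once if another thing on the bench is shoved or knocked over (moved over 30 mm) (distance of any of oil_bottle, spray_can, glue_bottle, funnel, spanner, screwdriver, spark_plug, tape_measure from where it was at the start of the episode above 0.03 m).
It also fails if it takes over 35 s, if anything falls off the work surface, if the arm or the gripper's body presses on something with over 40 N, if the wrist force passes 120 N, or if a joint passes its speed limit or range.

## Working session

There is one attempt and no reset: what is moved stays moved. The work goes in short steps, Python scripts to look and compute and a tool call to move; the robot and the scene stay as the last step left them, time stands still between calls to the robot, and variables do not carry over. Pictures are saved under pics/ and viewed, at most 10 in all, crops included, and the job is handed in when it is done.

Besides the shell and the picture viewer there is one more tool, called after "Request:" by a JSON object that holds its "method" and its "body", one argument or row to a line. apply_moves: Moves the arm, as the interface text tells. Its arguments: {"type":"object","properties":{"steps":{"type":"array","items":{"type":"object","properties":{"x":{"type":"number"},"y":{"type":"number"},"z":{"type":"number"},"rx":{"type":"number"},"ry":{"type":"number"},"rz":{"type":"number"},"grip":{"type":"number"}}}},"squeeze":{"type":"number"}},"required":["steps"]}

```bash
mkdir -p pics; ls; cat > h.py <<'E'
import numpy as np,cv2
from rig import bot
from scipy.spatial.transform import Rotation as R
def save(n,f): cv2.imwrite('pics/'+f,cv2.cvtColor(n,cv2.COLOR_RGB2BGR))
E
python3 - <<'E'
from h import *
import pickle
o=bot.get_obs(); print(o)
F={n:bot.grab_frame(n) for n in('scene','side','wrist')}
pickle.dump((o,F),open('f0.pkl','wb'))
for n in F:
    f=F[n]; print(n,{k:v for k,v in f.items() if k!='img'})
save(np.hstack([F['scene']['img'][:, :]]),'scene0.png')
save(F['side']['img'],'side0.png');save(F['wrist']['img'],'wrist0.png')
E
```

```text
pics
{'time_s': 0.0, 'qpos': array([ 5.21176220e+01,  1.79604477e+01,  8.58539045e+01,  9.73417843e-04,
        7.62603919e+01, -1.28026218e+01]), 'qd': array([-0.02524897, -0.0171695 ,  0.07214193,  0.08108342, -0.03311569,
       -0.03629619]), 'joint_efforts': array([ 5.70899883e-04, -4.12272763e+01, -2.59739149e+01, -1.84742166e-04,
        4.31955224e-03, -7.12004544e-05]), 'position': array([0.22242262, 0.47530274, 0.24942678]), 'tool_rot': array([-1.79927324e+02, -1.74845301e-02,  1.54920001e+02]), 'force': array([-0.75625757, -0.62655397, -0.08800134]), 'torque': array([-0.0144425 ,  0.00746632, -0.01327859]), 'finger_force': 0.0, 'width': 0.0854301487271726}
scene {'fx': 398.8920376610622, 'fy': 398.8920376610622, 'cx': 252.65793175777256, 'cy': 188.6267999472928, 'cam_to_world': array([[-0.57454099, -0.62998432,  0.52251546,  1.10537296],
       [ 0.8184278 , -0.43528609,  0.3751026 ,  0.41549952],
       [-0.00886505,  0.643153  ,  0.76568638,  0.98586996],
       [ 0.        ,  0.        ,  0.        ,  1.        ]])}
side {'fx': 397.89846753386286, 'fy': 397.89846753386286, 'cx': 259.5769254905208, 'cy': 185.14093286699233, 'cam_to_world': array([[-0.90648976,  0.26518942, -0.32855881,  0.11101437],
       [-0.42211481, -0.58718947,  0.69067185,  0.87370405],
       [-0.0097674 ,  0.7647765 ,  0.64422163,  0.95244559],
       [ 0.        ,  0.        ,  0.        ,  1.        ]])}
wrist {'fx': 297.3186396354542, 'fy': 297.3186396354542, 'cx': 256.06749335878186, 'cy': 193.0530979926907, 'T_tool_cam': array([[-6.69578338e-04,  9.61475608e-01,  2.74889446e-01,
         6.99006731e-02],
       [ 9.99999775e-01,  6.51973886e-04,  1.55412294e-04,
         6.18591755e-04],
       [-2.97956109e-05,  2.74889488e-01, -9.61475828e-01,
        -1.23392891e-01],
       [ 0.00000000e+00,  0.00000000e+00,  0.00000000e+00,
         1.00000000e+00]])}
```

View pics/scene0.png

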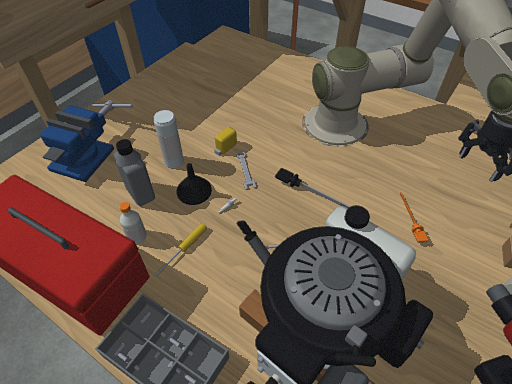

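View pics/side0.png

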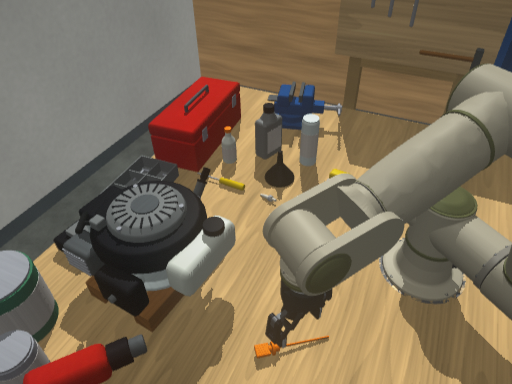

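Dipstick-like things in the scene view: one standing in the neck (~245,232), a long black one lying on the bench (288,178 → 345,205), and an orange one lying (420,235). The one in the neck fits: it isn't orange, it's smaller than the lying black one, and it's seated in the filler neck. I'll confirm this in one enlarged crop.

```bash
python3 - <<'E'
from h import *
import pickle
o,F=pickle.load(open('f0.pkl','rb'))
a=F['scene']['img'][205:285,220:300]; b=F['side']['img'][155:235,165:245]
a,b=[cv2.resize(i,(400,400),interpolation=cv2.INTER_CUBIC) for i in(a,b)]
c=cv2.resize(F['scene']['img'][160:220,270:360],(600,400))[:, :]
out=np.vstack([np.hstack([a,b]),cv2.resize(c,(300,200),).repeat(1,0) if 0 else np.hstack([cv2.resize(c,(300,200)),np.zeros((200,500,3),np.uint8)])])
save(out,'crop0.png')
E
```

```text
(no output)
```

View pics/crop0.png

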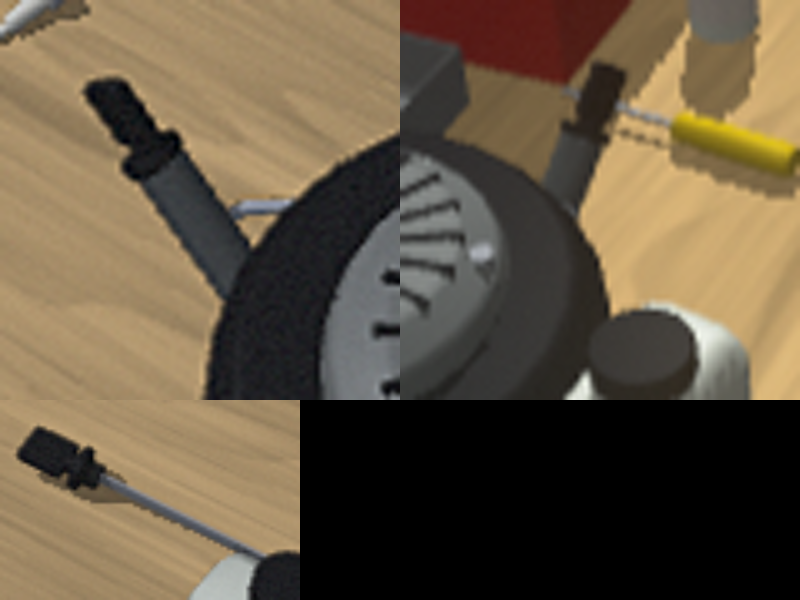

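The crop shows the dipstick seated in the steel neck. In the scene view its tab middle is at about (245.6,228) and its cap at (250.4,236); in the side view they are at (205,174.4) and (202,181.4). The longer one lies loose on the bench and is left alone. Next I'll triangulate.

```bash
cat >> h.py <<'E'
def ray(f,u,v):
    d=np.array([(u-f['cx'])/f['fx'],-(v-f['cy'])/f['fy'],-1.]); T=f['cam_to_world']
    d=T[:3,:3]@d; return T[:3,3],d/np.linalg.norm(d)
def wray(f,pos,rpy,u,v):
    a=np.array([u-f['cx'],v-f['cy']]);r=np.hypot(*a);th=r/f['fx']
    d=np.array([np.sin(th)*a[0]/r,-np.sin(th)*a[1]/r,-np.cos(th)])
    Rt=R.from_euler('xyz',rpy,degrees=True).as_matrix();T=f['T_tool_cam']
    return pos+Rt@T[:3,3],Rt@T[:3,:3]@d
def tri(rays):
    A=0;b=0
    for c,d in rays: P=np.eye(3)-np.outer(d,d);A=A+P;b=b+P@c
    p=np.linalg.solve(A,b); return p,max(np.linalg.norm((np.eye(3)-np.outer(d,d))@(p-c)) for c,d in rays)
def wproj(f,pos,rpy,p):
    Rt=R.from_euler('xyz',rpy,degrees=True).as_matrix();T=f['T_tool_cam']
    q=T[:3,:3].T@(Rt.T@(p-pos)-T[:3,3]); th=np.arctan2(np.hypot(q[0],q[1]),-q[2]);r=np.hypot(q[0],q[1])
    return f['cx']+f['fx']*th*q[0]/r,f['cy']-f['fx']*th*q[1]/r
E
python3 - <<'E'
from h import *
import pickle
o,F=pickle.load(open('f0.pkl','rb'))
S,D=F['scene'],F['side']
P={}
for n,a,b in[('tabtop',(241,222),(206.6,169)),('tab',(245.6,228),(205,174.4)),('cap',(250.4,236),(202,181.4)),('blower',(337,272),(147,204))]:
    P[n],e=tri([ray(S,*a),ray(D,*b)]); print(n,P[n].round(4),round(e,4))
d=P['tab']-P['blower'];print(np.degrees(np.arctan2(d[1],d[0])),np.hypot(*d[:2]), np.hypot(*P['tab'][:2]))
for n in P: print(n,wproj(F['wrist'],o['position'],o['tool_rot'],P[n]))
E
```

```text
tabtop [0.6732 0.0695 0.2046] 0.0002
tab [0.6734 0.0823 0.1918] 0.0012
cap [0.6765 0.0983 0.1749] 0.0012
blower [0.6934 0.3242 0.2634] 0.0027
-94.72936495231701 0.2426585753607713 0.6784124510562067
tabtop (np.float64(164.26165009662543), np.float64(494.0411745712974))
tab (np.float64(170.50111660616423), np.float64(489.0815512626033))
cap (np.float64(179.21101163549088), np.float64(482.8043139033589))
blower (np.float64(296.0296974857182), np.float64(518.5199587762056))
```

View pics/wrist0.png

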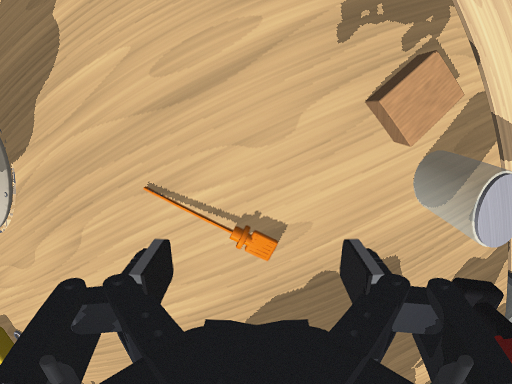

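The wrist view shows only the bench, the orange dipstick (about 240,238), a timber block and a can; the neck is out of view. The triangulated tab (z 0.192, expected about 0.198, and 0.243 m from the blower axis, expected 0.248) agrees with the description. I'll move above it for a closer look.

```bash
cat >> h.py <<'E'
def rows(target,rpy,o=None):
    o=o or bot.get_obs();Rt=R.from_euler('xyz',o['tool_rot'],degrees=True);T=R.from_euler('xyz',rpy,degrees=True)
    s=Rt.inv().apply(np.array(target)-o['position']);w=(Rt.inv()*T).as_rotvec()
    print('shift',s.round(4),'rotvec',w.round(4),'deg',np.degrees(np.linalg.norm(w)).round(1))
E
python3 - <<'E'
from h import *
rows([.673,.03,.38],[180,0,85])
E
```

```text
shift [-0.5968 -0.2124 -0.1303] rotvec [-1.0000e-03  4.0000e-04  1.2202e+00] deg 69.9
```

Request:
{"method": "apply_moves", "body": {
  "steps": [
    {"z":-0.05},
    {"z":-0.1},
    {"z":-0.13},
    {"x":-0.05,"y":-0.018,"z":-0.13,"rz":0.1},
    {"x":-0.1,"y":-0.036,"z":-0.13,"rz":0.21},
    {"x":-0.15,"y":-0.053,"z":-0.13,"rz":0.31},
    {"x":-0.2,"y":-0.071,"z":-0.13,"rz":0.42},
    {"x":-0.25,"y":-0.089,"z":-0.13,"rz":0.52},
    {"x":-0.3,"y":-0.107,"z":-0.13,"rz":0.62},
    {"x":-0.35,"y":-0.125,"z":-0.13,"rz":0.73},
    {"x":-0.4,"y":-0.142,"z":-0.13,"rz":0.83},
    {"x":-0.45,"y":-0.16,"z":-0.13,"rz":0.93},
    {"x":-0.5,"y":-0.178,"z":-0.13,"rz":1.03},
    {"x":-0.55,"y":-0.196,"z":-0.13,"rz":1.13},
    {"x":-0.58,"y":-0.206,"z":-0.13,"rz":1.19},
    {"x":-0.597,"y":-0.212,"z":-0.13,"rz":1.22},
    {"x":-0.597,"y":-0.212,"z":-0.13,"rz":1.22},
    {"x":-0.597,"y":-0.212,"z":-0.13,"rz":1.22}
  ]
}}

```text
validation failed for argument at $.st...
```

```bash
python3 - <<'E'
from h import *
import pickle
o=bot.get_obs(); f=bot.grab_frame('wrist'); print(o['time_s'],o['position'],o['tool_rot'],o['qpos'].round(1))
pickle.dump((o,f),open('w1.pkl','wb'))
rows([.673,-.06,.32],[180,0,85])
for p in([.6732,.0695,.2046],[.6734,.0823,.1918],[.6765,.0983,.1749]): print(wproj(f,o['position'],o['tool_rot'],np.array(p)))
save(f['img'],'w1.png')
E
```

```text
0.15 [0.22248057 0.47533856 0.24958004] [-1.79945796e+02 -1.23570631e-02  1.54914200e+02] [ 52.1  18.   85.8   0.   76.3 -12.8]
shift [-0.635  -0.2939 -0.0702] rotvec [-8.0000e-04  3.0000e-04  1.2203e+00] deg 69.9
(np.float64(164.27263785197044), np.float64(493.9708082514209))
(np.float64(170.49020072107172), np.float64(489.0219379975425))
(np.float64(179.1950925762781), np.float64(482.7527433739943))
```

View pics/w1.png

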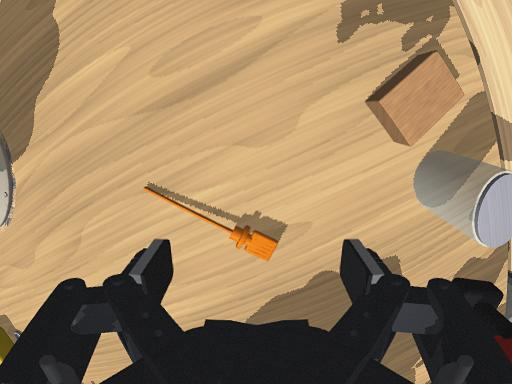

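The move was refused, and the picture shows the arm unmoved. The rows probably need every field, so I'll try one small full row.

Request:
{"method": "apply_moves", "body": {
  "steps": [
    {"x":0,"y":0,"z":-0.05,"rx":0,"ry":0,"rz":0,"grip":1},
    {"x":0,"y":0,"z":-0.1,"rx":0,"ry":0,"rz":0,"grip":1},
    {"x":0,"y":0,"z":-0.13,"rx":0,"ry":0,"rz":0,"grip":1}
  ]
}}

```text
time_s: 0.57
position: [0.2226, 0.4755, 0.3824]
tool_rot: [179.9, 0.0, 154.9]
force: [0.4, -0.2, 0.1]
width: 0.0853
finger_force: 0.0
```

Request:
{"method": "apply_moves", "body": {
  "steps": [
    {"x":-0.05,"y":-0.018,"z":0,"rx":0,"ry":0,"rz":0.1,"grip":1},
    {"x":-0.1,"y":-0.036,"z":0,"rx":0,"ry":0,"rz":0.21,"grip":1},
    {"x":-0.15,"y":-0.053,"z":0,"rx":0,"ry":0,"rz":0.31,"grip":1},
    {"x":-0.2,"y":-0.071,"z":0,"rx":0,"ry":0,"rz":0.42,"grip":1},
    {"x":-0.25,"y":-0.089,"z":0,"rx":0,"ry":0,"rz":0.52,"grip":1},
    {"x":-0.3,"y":-0.107,"z":0,"rx":0,"ry":0,"rz":0.62,"grip":1},
    {"x":-0.35,"y":-0.125,"z":0,"rx":0,"ry":0,"rz":0.73,"grip":1},
    {"x":-0.4,"y":-0.142,"z":0,"rx":0,"ry":0,"rz":0.83,"grip":1},
    {"x":-0.45,"y":-0.16,"z":0,"rx":0,"ry":0,"rz":0.93,"grip":1},
    {"x":-0.5,"y":-0.178,"z":0,"rx":0,"ry":0,"rz":1.03,"grip":1},
    {"x":-0.55,"y":-0.196,"z":0,"rx":0,"ry":0,"rz":1.13,"grip":1},
    {"x":-0.58,"y":-0.206,"z":0,"rx":0,"ry":0,"rz":1.19,"grip":1},
    {"x":-0.597,"y":-0.212,"z":0,"rx":0,"ry":0,"rz":1.22,"grip":1},
    {"x":-0.597,"y":-0.212,"z":0,"rx":0,"ry":0,"rz":1.22,"grip":1},
    {"x":-0.597,"y":-0.212,"z":0,"rx":0,"ry":0,"rz":1.22,"grip":1}
  ]
}}

```text
time_s: 2.45
position: [0.673, 0.0311, 0.3802]
tool_rot: [-180.0, -0.0, 85.1]
force: [-0.5, -0.1, 0.7]
width: 0.0852
finger_force: 0.0
```

```bash
python3 - <<'E'
from h import *
import pickle
o=bot.get_obs(); f=bot.grab_frame('wrist'); print(o['time_s'],o['position'],o['tool_rot'],o['qpos'].round(1))
pickle.dump((o,f),open('w1.pkl','wb'))
rows([.673,-.06,.32],[180,0,85])
for p in([.6732,.0695,.2046],[.6734,.0823,.1918],[.6765,.0983,.1749]): print(wproj(f,o['position'],o['tool_rot'],np.array(p)))
save(f['img'],'w1.png')
E
```

```text
2.45 [0.67300995 0.03107298 0.38015026] [-1.79998287e+02 -8.74329262e-03  8.50849185e+01] [ -7.3  38.   36.3   0.  105.7  -2.4]
shift [-0.0909  0.0079  0.0604] rotvec [ 0.0003 -0.0001  0.0016] deg 0.1
(np.float64(252.9229557199178), np.float64(142.09045479970342))
(np.float64(252.15249698141795), np.float64(128.70828927205298))
(np.float64(253.8809296198525), np.float64(113.12808305296709))
```

View pics/w1.png

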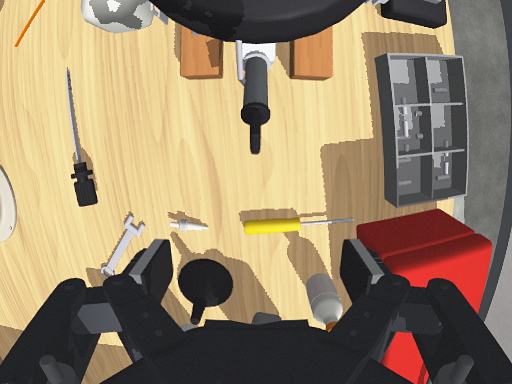

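In the wrist view the neck is at (256,80), the cap at (256,113) and the tab end at about (255,150). All of it lies nearly in the tool's x–z plane. I'll take a second wrist view.

Request:
{"method": "apply_moves", "body": {
  "steps": [
    {"x":-0.03,"y":0.003,"z":0.02,"rx":0,"ry":0,"rz":0,"grip":1},
    {"x":-0.06,"y":0.005,"z":0.04,"rx":0,"ry":0,"rz":0,"grip":1},
    {"x":-0.09,"y":0.008,"z":0.06,"rx":0,"ry":0,"rz":0,"grip":1},
    {"x":-0.09,"y":0.008,"z":0.06,"rx":0,"ry":0,"rz":0,"grip":1},
    {"x":-0.09,"y":0.008,"z":0.06,"rx":0,"ry":0,"rz":0,"grip":1}
  ]
}}

```text
time_s: 3.12
position: [0.6735, -0.0588, 0.3212]
tool_rot: [179.9, -0.0, 85.1]
force: [-0.1, 0.5, 0.4]
width: 0.0851
finger_force: 0.0
```

```bash
python3 - <<'E'
from h import *
import pickle
o=bot.get_obs(); f=bot.grab_frame('wrist'); print(o['time_s'],o['position'],o['tool_rot'])
pickle.dump((o,f),open('w2.pkl','wb'))
o1,f1=pickle.load(open('w1.pkl','rb'))
for q,g in((o1,f1),(o,f)):
  for p in([.6732,.0823,.1948],): print(wproj(g,q['position'],q['tool_rot'],np.array(p)))
u,v=wproj(f,o['position'],o['tool_rot'],np.array([.675,.085,.19])); u,v=int(u),int(v); v0=max(v-50,0)
print('crop1 origin 205,60; crop2',u-50,v0)
a=cv2.resize(f1['img'][60:160,205:305],(400,400),interpolation=cv2.INTER_CUBIC)
b=cv2.resize(f['img'][v0:v0+100,u-50:u+50],(400,400),interpolation=cv2.INTER_CUBIC)
c=np.hstack([a,b]); c=cv2.convertScaleAbs(c,alpha=1.8,beta=20); save(c,'w12.png')
E
```

```text
3.125 [ 0.67350882 -0.05882805  0.3212143 ] [ 1.79908716e+02 -2.17562227e-03  8.50811505e+01]
(np.float64(251.924256531963), np.float64(128.90185153594896))
(np.float64(240.76024593690184), np.float64(28.948468085866438))
crop1 origin 205,60; crop2 192 0
```

View pics/w12.png

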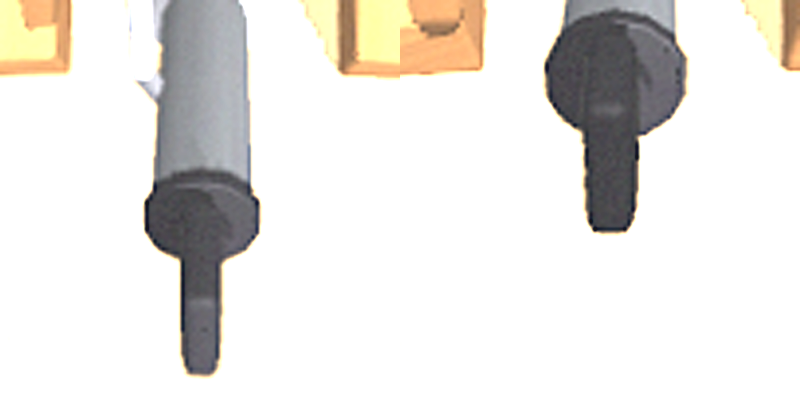

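View 1 (full-frame pixels): cap-top centre (255.5,115), upper tab corner (255,135), lower tab corner (255,153). View 2: (246,18.7), (244.2,27), (244.5,57.5). The tab points straight along the tool's −x. I'll fit the pose to these.

```bash
python3 - <<'E'
from h import *
import pickle
from scipy.optimize import least_squares
o1,f1=pickle.load(open('w1.pkl','rb'));o2,f2=pickle.load(open('w2.pkl','rb'))
m=[(0,7),(16,48),(-16,48)]
a=[(255.5,115),(255,135),(255,153)];b=[(246,18.7),(244.2,27),(244.5,57.5)]
for n,p,q in zip(m,a,b):
    print(n,tri([wray(f1,o1['position'],o1['tool_rot'],*p),wray(f2,o2['position'],o2['tool_rot'],*q)]))
def pts(t):
    c,s=np.cos(t[3]),np.sin(t[3]);l=t[4];z=np.array([c*np.sin(l),s*np.sin(l),np.cos(l)]);x=np.array([-c*np.cos(l),-s*np.cos(l),np.sin(l)])
    return [t[:3]+x*u/1e3+z*w/1e3 for u,w in m],x,z
def res(t):
    P=pts(t)[0];r=[]
    for p,u,v in zip(P,a,b): r+=list(np.array(wproj(f1,o1['position'],o1['tool_rot'],p))-u)+list(np.array(wproj(f2,o2['position'],o2['tool_rot'],p))-v)
    return np.array(r+[(t[4]-np.pi/4)*100,(t[2]-.175)*300])
s=least_squares(res,[.675,.1,.175,-1.65,.785]);t=s.x;P,x,z=pts(t)
print(t.round(4),np.degrees(t[3:]),'res',s.fun.round(1));print('z',z.round(3),'grip',(t[:3]+.032*z).round(4))
G=t[:3]+.036*z
rows(G+[0,0,.10],[180,0,np.degrees(t[3])+180]);rows(G,[180,0,np.degrees(t[3])+180])
E
```

```text
(0, 7) (array([0.6781755 , 0.09615189, 0.17939285]), np.float64(8.238555542383696e-05))
(16, 48) (array([0.67623622, 0.07746219, 0.21649937]), np.float64(0.00021147573809213443))
(-16, 48) (array([0.67415975, 0.05679791, 0.19469087]), np.float64(2.6573095223063028e-06))
[ 0.6787  0.1011  0.1728 -1.6719  0.7927] [-95.7903039   45.41609318] res [ 0.1 -0.  -0.   0.6  0.3 -0.7 -0.3 -1.4  0.   0.9  0.   0.9  0.7 -0.7]
z [-0.072 -0.709  0.702] grip [0.6764 0.0784 0.1952]
shift [ 0.134  -0.009   0.0233] rotvec [0.002  0.0001 0.0156] deg 0.9
shift [ 0.134  -0.0092  0.1233] rotvec [0.002  0.0001 0.0156] deg 0.9
```

The fit is consistent: z 0.173 against 0.175, lean 45.4°, residuals about 1 px. I'll go above the tab and then straight down.

Request:
{"method": "apply_moves", "body": {
  "steps": [
    {"x":0.04,"y":-0.003,"z":0.0,"rx":0,"ry":0,"rz":0.005,"grip":1},
    {"x":0.08,"y":-0.006,"z":0.0,"rx":0.001,"ry":0,"rz":0.01,"grip":1},
    {"x":0.12,"y":-0.008,"z":0.0,"rx":0.001,"ry":0,"rz":0.0156,"grip":1},
    {"x":0.134,"y":-0.009,"z":0.01,"rx":0.002,"ry":0,"rz":0.0156,"grip":1},
    {"x":0.134,"y":-0.009,"z":0.03,"rx":0.002,"ry":0,"rz":0.0156,"grip":1},
    {"x":0.134,"y":-0.009,"z":0.055,"rx":0.002,"ry":0,"rz":0.0156,"grip":1},
    {"x":0.134,"y":-0.009,"z":0.08,"rx":0.002,"ry":0,"rz":0.0156,"grip":1},
    {"x":0.134,"y":-0.009,"z":0.1,"rx":0.002,"ry":0,"rz":0.0156,"grip":1},
    {"x":0.134,"y":-0.009,"z":0.115,"rx":0.002,"ry":0,"rz":0.0156,"grip":1},
    {"x":0.134,"y":-0.009,"z":0.122,"rx":0.002,"ry":0,"rz":0.0156,"grip":1},
    {"x":0.134,"y":-0.009,"z":0.122,"rx":0.002,"ry":0,"rz":0.0156,"grip":1},
    {"x":0.134,"y":-0.009,"z":0.122,"rx":0.002,"ry":0,"rz":0.0156,"grip":1}
  ]
}}

```text
time_s: 4.68
position: [0.6765, 0.0743, 0.1989]
tool_rot: [-180.0, -0.0, 84.1]
force: [0.6, 0.3, -0.3]
width: 0.0853
finger_force: 0.0
```

```bash
python3 - <<'E'
from h import *
o=bot.get_obs(); f=bot.grab_frame('wrist'); print(o['time_s'],o['position'],o['tool_rot'])
img=cv2.convertScaleAbs(f['img'][0:300,106:406],alpha=1.8,beta=20)
s=bot.grab_frame('scene')['img'][170:300,180:310]
save(np.hstack([cv2.resize(img,(400,400)),cv2.resize(cv2.convertScaleAbs(s,alpha=1.5,beta=20),(400,400))]),'w3.png')
E
```

```text
4.675 [0.67651737 0.07428124 0.19886687] [-1.79968336e+02 -4.99150337e-04  8.41240743e+01]
```

View pics/w3.png

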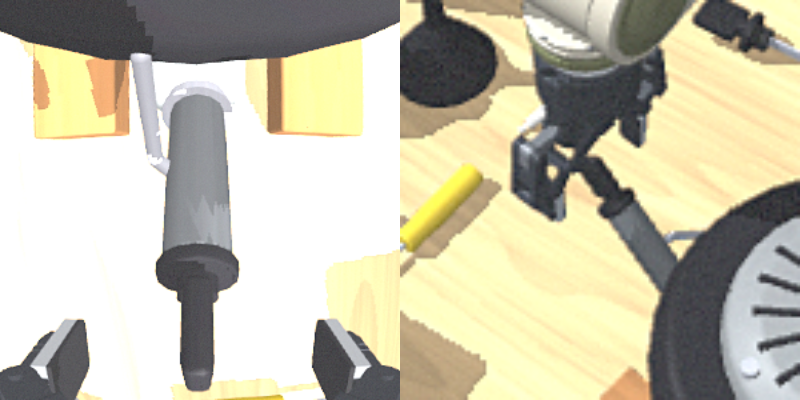

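The tab sits centred between the open fingers (tab column 198, pads at 70 and 330). I'll close gently.

Request:
{"method": "apply_moves", "body": {
  "steps": [
    {"x":0,"y":0,"z":0,"rx":0,"ry":0,"rz":0,"grip":0.5},
    {"x":0,"y":0,"z":0,"rx":0,"ry":0,"rz":0,"grip":0.3},
    {"x":0,"y":0,"z":0,"rx":0,"ry":0,"rz":0,"grip":0.2},
    {"x":0,"y":0,"z":0,"rx":0,"ry":0,"rz":0,"grip":0.15},
    {"x":0,"y":0,"z":0,"rx":0,"ry":0,"rz":0,"grip":0.1},
    {"x":0,"y":0,"z":0,"rx":0,"ry":0,"rz":0,"grip":0.05},
    {"x":0,"y":0,"z":0,"rx":0,"ry":0,"rz":0,"grip":0},
    {"x":0,"y":0,"z":0,"rx":0,"ry":0,"rz":0,"grip":0},
    {"x":0,"y":0,"z":0,"rx":0,"ry":0,"rz":0,"grip":0}
  ],
  "squeeze": 30
}}

```text
time_s: 5.9
position: [0.6762, 0.0744, 0.198]
tool_rot: [-179.9, -0.0, 84.1]
force: [-1.6, 1.1, 1.2]
width: 0.0092
finger_force: 30.3
```

Request:
{"method": "apply_moves", "body": {
  "steps": [
    {"x":-0.004,"y":0,"z":-0.004,"rx":0,"ry":0,"rz":0,"grip":0},
    {"x":-0.008,"y":0,"z":-0.008,"rx":0,"ry":0,"rz":0,"grip":0},
    {"x":-0.012,"y":0,"z":-0.012,"rx":0,"ry":0,"rz":0,"grip":0},
    {"x":-0.016,"y":0,"z":-0.016,"rx":0,"ry":0,"rz":0,"grip":0},
    {"x":-0.02,"y":0,"z":-0.02,"rx":0,"ry":0,"rz":0,"grip":0},
    {"x":-0.02,"y":0,"z":-0.02,"rx":0,"ry":0,"rz":0,"grip":0}
  ]
}}

```text
time_s: 6.65
position: [0.6743, 0.054, 0.2184]
tool_rot: [-179.9, 0.0, 84.1]
force: [0.9, -0.5, -0.7]
width: 0.0099
finger_force: 30.1
```

It moves freely, with forces under 2 N. I'll keep drawing it out.

Request:
{"method": "apply_moves", "body": {
  "steps": [
    {"x":-0.008,"y":0,"z":-0.008,"rx":0,"ry":0,"rz":0,"grip":0},
    {"x":-0.016,"y":0,"z":-0.016,"rx":0,"ry":0,"rz":0,"grip":0},
    {"x":-0.024,"y":0,"z":-0.024,"rx":0,"ry":0,"rz":0,"grip":0},
    {"x":-0.032,"y":0,"z":-0.032,"rx":0,"ry":0,"rz":0,"grip":0},
    {"x":-0.04,"y":0,"z":-0.04,"rx":0,"ry":0,"rz":0,"grip":0},
    {"x":-0.048,"y":0,"z":-0.048,"rx":0,"ry":0,"rz":0,"grip":0},
    {"x":-0.056,"y":0,"z":-0.056,"rx":0,"ry":0,"rz":0,"grip":0},
    {"x":-0.064,"y":0,"z":-0.064,"rx":0,"ry":0,"rz":0,"grip":0},
    {"x":-0.072,"y":0,"z":-0.072,"rx":0,"ry":0,"rz":0,"grip":0},
    {"x":-0.08,"y":0,"z":-0.08,"rx":0,"ry":0,"rz":0,"grip":0},
    {"x":-0.088,"y":0,"z":-0.088,"rx":0,"ry":0,"rz":0,"grip":0},
    {"x":-0.096,"y":0,"z":-0.096,"rx":0,"ry":0,"rz":0,"grip":0},
    {"x":-0.104,"y":0,"z":-0.104,"rx":0,"ry":0,"rz":0,"grip":0},
    {"x":-0.112,"y":0,"z":-0.112,"rx":0,"ry":0,"rz":0,"grip":0},
    {"x":-0.12,"y":0,"z":-0.12,"rx":0,"ry":0,"rz":0,"grip":0},
    {"x":-0.12,"y":0,"z":-0.12,"rx":0,"ry":0,"rz":0,"grip":0}
  ]
}}

```text
time_s: 8.65
position: [0.6623, -0.0656, 0.3387]
tool_rot: [-180.0, 0.0, 84.1]
force: [-0.4, 0.7, -0.2]
width: 0.0097
finger_force: 30.1
```

```bash
python3 - <<'E'
from h import *
o=bot.get_obs(); f=bot.grab_frame('wrist'); print(o['time_s'],o['position'],o['tool_rot'],o['qpos'].round(1))
rows([.64,-.06,.40],(R.from_euler('xyz',[180,0,84.1],degrees=True)*R.from_rotvec([0,np.pi/4,0])).as_euler('xyz',degrees=True))
print((R.from_euler('xyz',[180,0,84.1],degrees=True)*R.from_rotvec([0,np.pi/4,0])).as_matrix().round(2))
s=bot.grab_frame('scene')['img'];b=bot.grab_frame('side')['img']
img=cv2.convertScaleAbs(np.hstack([cv2.resize(f['img'],(400,300)),cv2.resize(s,(400,300))]),alpha=1.5,beta=20)
save(np.vstack([img,np.hstack([cv2.resize(b,(400,300)),np.zeros((300,400,3),np.uint8)])]),'w4.png')
E
```

```text
8.65 [ 0.66225287 -0.06563234  0.33866473] [-1.79950743e+02  1.19723641e-02  8.40782589e+01] [-15.7  35.8  46.1  -0.   98.2  -9.8]
shift [ 0.0029 -0.0227 -0.0619] rotvec [-1.700e-03  7.854e-01 -7.000e-04] deg 45.0
[[ 0.07  0.99  0.07]
 [ 0.7  -0.1   0.7 ]
 [ 0.71  0.   -0.71]]
```

View pics/w4.png

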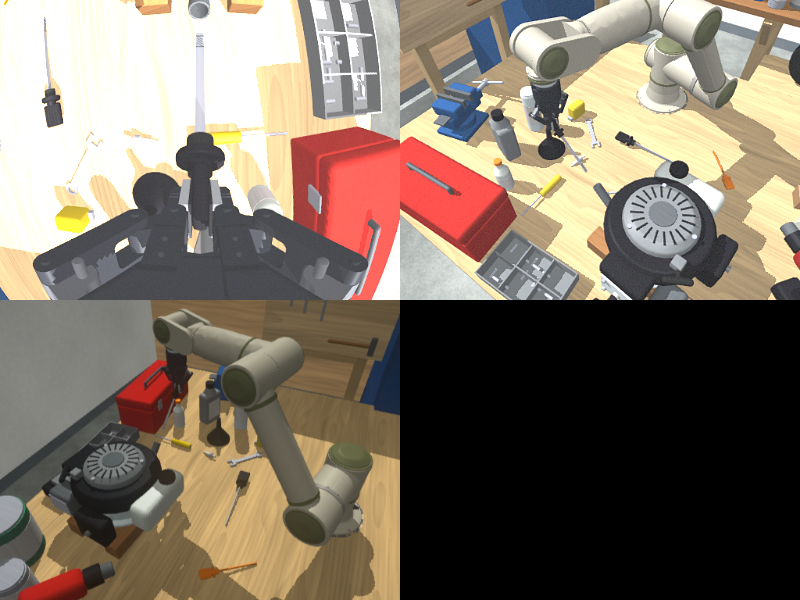

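The blade is fully clear of the neck, with the marked face towards the camera and upward (hatching at the blade end, about (200,40) in the wrist panel). The neighbouring things are undisturbed. Now I'll raise it and turn it 45° about tool y.

Request:
{"method": "apply_moves", "body": {
  "steps": [
    {"x":0,"y":-0.005,"z":-0.015,"rx":0,"ry":0,"rz":0,"grip":0},
    {"x":0,"y":-0.01,"z":-0.03,"rx":0,"ry":0,"rz":0,"grip":0},
    {"x":0,"y":-0.015,"z":-0.045,"rx":0,"ry":0.03,"rz":0,"grip":0},
    {"x":0,"y":-0.02,"z":-0.06,"rx":0,"ry":0.09,"rz":0,"grip":0},
    {"x":0,"y":-0.02,"z":-0.065,"rx":0,"ry":0.15,"rz":0,"grip":0},
    {"x":0,"y":-0.02,"z":-0.065,"rx":0,"ry":0.21,"rz":0,"grip":0},
    {"x":0,"y":-0.02,"z":-0.065,"rx":0,"ry":0.27,"rz":0,"grip":0},
    {"x":0,"y":-0.02,"z":-0.065,"rx":0,"ry":0.33,"rz":0,"grip":0},
    {"x":0,"y":-0.02,"z":-0.065,"rx":0,"ry":0.39,"rz":0,"grip":0},
    {"x":0,"y":-0.02,"z":-0.065,"rx":0,"ry":0.45,"rz":0,"grip":0},
    {"x":0,"y":-0.02,"z":-0.065,"rx":0,"ry":0.51,"rz":0,"grip":0},
    {"x":0,"y":-0.02,"z":-0.065,"rx":0,"ry":0.57,"rz":0,"grip":0},
    {"x":0,"y":-0.02,"z":-0.065,"rx":0,"ry":0.63,"rz":0,"grip":0},
    {"x":0,"y":-0.02,"z":-0.065,"rx":0,"ry":0.69,"rz":0,"grip":0},
    {"x":0,"y":-0.02,"z":-0.065,"rx":0,"ry":0.74,"rz":0,"grip":0},
    {"x":0,"y":-0.02,"z":-0.065,"rx":0,"ry":0.775,"rz":0,"grip":0},
    {"x":0,"y":-0.02,"z":-0.065,"rx":0,"ry":0.785,"rz":0,"grip":0},
    {"x":0,"y":-0.02,"z":-0.065,"rx":0,"ry":0.785,"rz":0,"grip":0},
    {"x":0,"y":-0.02,"z":-0.065,"rx":0,"ry":0.785,"rz":0,"grip":0},
    {"x":0,"y":-0.02,"z":-0.065,"rx":0,"ry":0.785,"rz":0,"grip":0}
  ]
}}

```text
time_s: 11.3
position: [0.6424, -0.0628, 0.4032]
tool_rot: [-179.9, -45.0, 84.0]
force: [-0.1, 0.3, -0.1]
width: 0.0098
finger_force: 30.2
```

```bash
python3 - <<'E'
from h import *
import pickle
o=bot.get_obs(); f=bot.grab_frame('wrist'); print(o['time_s'],o['position'],o['tool_rot'],o['qpos'].round(1),o['qd'].round(2))
M=R.from_euler('xyz',o['tool_rot'],degrees=True).as_matrix()
F=dict(scene=bot.grab_frame('scene'),side=bot.grab_frame('side'),wrist=f,o=o);pickle.dump(F,open('f5.pkl','wb'))
zd=M@np.array([-.707,0,-.707]);print('z dip',zd.round(3),'x',(M@[.707,0,-.707]).round(3))
# predicted cap, tip pixels
for l in(-.036,-.181):
    p=o['position']+l*zd
    print(p.round(3),np.round(wproj(f,o['position'],o['tool_rot'],p)))
    for n in('scene','side'):
        g=F[n];q=np.linalg.inv(g['cam_to_world'])@np.r_[p,1];print(n,(g['cx']-g['fx']*q[0]/q[2]).round(),(g['cy']+g['fy']*q[1]/q[2]).round())
s=F['scene']['img'][30:230,80:280];d=F['side']['img'][0:300,140:340]
save(np.vstack([np.hstack([cv2.resize(f['img'],(400,300)),cv2.resize(s,(300,300))]),np.hstack([cv2.resize(F['side']['img'],(400,300)),np.zeros((300,300,3),np.uint8)])]),'w5.png')
E
```

```text
11.3 [ 0.64240694 -0.06275296  0.40321859] [-179.86639176  -44.95734341   84.04569999] [-30.2  35.8  46.7  44.1 112.5 -12.2] [-0.09  0.04  0.1   0.02  0.05  0.08]
z dip [-0.102 -0.995  0.001] x [0.002 0.001 1.   ]
[ 0.646 -0.027  0.403] [256. 196.]
scene 209.0 138.0
side 225.0 99.0
[0.661 0.117 0.403] [256.  43.]
scene 261.0 171.0
side 194.0 121.0
```

View pics/w5.png

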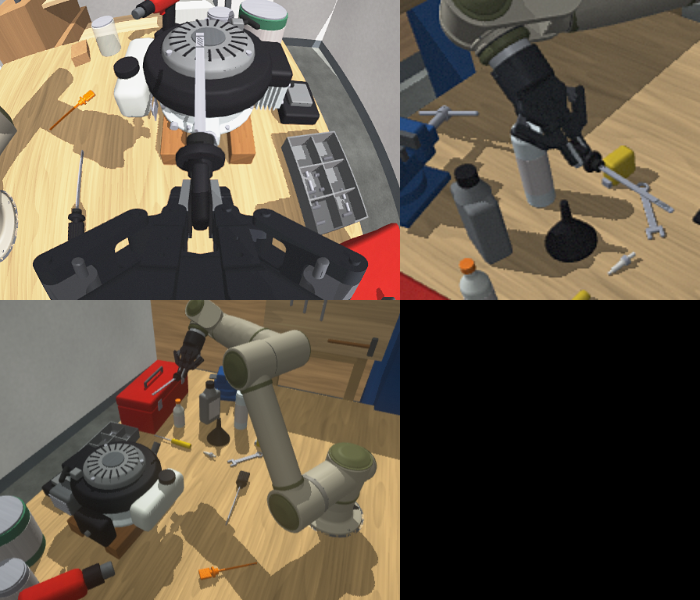

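The stick is level with the hatched face up. The tip is seen at (256,45) in the wrist view and (261,171) in the scene view, against predictions of (256,43) and (261,171), so it hasn't slipped. Cap and tip are at 0.40 m, the arm is still and the bystanders are in place.

```bash
python3 -c "
from rig import bot
print(bot.close_job())"
```

```text
the job is handed in; nothing more can be done
None
```

The dipstick is out of the neck and held by its grip at 30 N, level with the marked face up, about 0.40 m above the bench and clear of the engine; the job is handed in at about 11.5 s, and no verdict came back.

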